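# Draw up the strip cramp on three glass strips

## Task

Three glass strips lie with small gaps between the jaws of the strip cramp on the light table, ready for edge bonding. Turn the middle body of the cramp's turnbuckle by its tommy bar, over the top and away from the robot, so that both jaws draw in at once until the strips lie flat and edge to edge, then about a quarter turn more so that the rubber facings grip the glass snugly without being squashed flat. Leave the adhesive bottle, the tape roll and the scraper where they are, and let go of the bar.

Things in the scene. Friction and masses are not known exactly. Their poses are not given: they have to be found in the camera images.
- cramp: Aluminium strip cramp fixed on the table, 348 mm long (its y axis, the way the jaws travel), 212 mm wide (x axis, roughly away from the robot). Origin at its centre on the table top, z up. Two end bars 37 mm high at y = +-163 mm, two 12 mm guide rods at x = +-90 mm, 20 mm up, and two jaws between, drawn in together by a turnbuckle over the middle.
- face_left (a point): Middle of the rubber face of the jaw at +y, 10 mm up. The jaw bar behind it runs the cramp's width and is 33 mm high; its upright lug, 46 mm wide, 123 mm high, holds one threaded rod of the turnbuckle. The lug stands 12 to 30 mm behind this face (rod end and nut to 46 mm). The jaw moves in 12 mm per full turn.
- face_right (a point): Middle of the rubber face of the jaw at -y, 10 mm up. The jaw bar behind it runs the cramp's width and is 33 mm high; its upright lug, 46 mm wide, 123 mm high, holds one threaded rod of the turnbuckle. The lug stands 12 to 30 mm behind this face (rod end and nut to 46 mm). The jaw moves in 12 mm per full turn.
- turnbuckle_axis (a point): Centre of the turnbuckle's middle body, 100 mm above the table, axis along the cramp's y: an open steel frame 114 mm long, 40 mm across, with a round hub. A straight tommy bar, 12 mm thick with round ends, 160 mm long, is fixed through the hub at right angles and turns in the cramp's x-z plane; pointing straight down its end stays 20 mm above the table.
- bar_a (a point): Tip of one half of the tommy bar, 80 mm from the turnbuckle's axis; bare bar from 24 mm out. It starts above the axis, from leaning 40 degrees towards the robot to leaning 52 degrees away. A pinched bar tends to slip; closed fingers push it well, over the top from the robot's side, then down on the far side; below level the other half comes up at the robot's side for the next push.
- bar_b (a point): Tip of the other half of the tommy bar, 80 mm from the axis, opposite bar_a.
- turnbuckle (a joint): Angle, rad, 0 to 8.3 (right-handed about the cramp's +y); starts at 0 to 1.6, grows as the bar's upper half goes away from the robot and the jaws close. At 0 the bar_a half points up, leaning 40 degrees to the robot. Free rubber faces stand 98 mm minus 1.91 mm per rad from the middle: the glass is just closed up at about 4.3. Stiff (0.15 N m, 0.22 when pressing); stays where left.
- facing_left (a joint): How far the soft rubber facing of the jaw at +y is squeezed, in m: 0 free, 0.0055 squashed flat; 4 N per mm. It is 160 mm long, 16 mm high and stands 10 mm proud of the jaw.
- facing_right (a joint): The same for the jaw at -y.
- strip_left_centre (a point): Centre of the glass strip nearest the +y jaw: 60 mm wide (its x axis, along the cramp's y, sense either way), 146 mm long, 4 mm thick, loose, flat on the table.
- strip_mid_centre (a point): Centre of the middle glass strip, same size.
- strip_right_centre (a point): Centre of the glass strip nearest the -y jaw, same size.
- adhesive: Adhesive dropper bottle, 27 mm across, 86 mm high, standing loose on the robot's side of the cramp; a bystander. Origin under its foot.
- tape: Roll of masking tape, 77 mm across, 24 mm high, lying loose on the robot's side of the cramp; a bystander. Origin under its centre.
- scraper_knife: Scraper, 107 mm long, 14 mm high, lying loose on the far side of the cramp; a bystander. Origin under its centre.

How it is judged:
At the end, for the whole second after the job is handed in: The three strips lie flat (within 0.03 rad) and edge to edge (neighbouring centres at most 61.5 mm apart), and both rubber facings grip them, squeezed by 0.5 to 4.8 mm (distance between strip_left_centre and strip_mid_centre below 0.0615 m and distance between strip_mid_centre and strip_right_centre below 0.0615 m and angle between each of strip_left_centre, strip_mid_centre, strip_right_centre's own z axis and vertical below 0.03 rad and value of joint facing_left between 0.0005 and 0.0048 m and value of joint facing_right between 0.0005 and 0.0048 m); the robot touches nothing.
It fails at once if a rubber facing is squashed flat against the glass (over 5.2 mm) (value of joint any of facing_left, facing_right above 0.0052 m).
It fails at once if the adhesive bottle is knocked over or a bystander is shifted by more than 30 mm (angle between adhesive's own z axis and vertical above 0.5 rad or distance of any of adhesive, tape, scraper_knife from where it was at the start of the episode above 0.03 m).
It also fails if it takes over 46 s, if anything falls off the work surface, if the arm or the gripper's body presses on something with over 40 N, if the wrist force passes 120 N, or if a joint passes its speed limit or range.

## Robot

A 6-joint arm with a two-finger parallel gripper is mounted at the origin on the work surface; the furniture and walls round the work are solid. World frame = base frame: x ahead of the robot, y to its left, z up, the work surface at z = 0. Lengths are in m, angles in rad, forces in N, time in s.
With the tool pointing down it reaches from about 0.275 to 1 m from the base axis. Payload 8.4 kg.
Tool frame: the origin (TCP) lies on the centre line of the jaws, within the pads' length; the fingertips stand 17 mm ahead of it and the grasp point (between the pads) lies 2 mm behind it (bot.tcp_to_tips is the z of the fingertips in the tool frame, in m); z points along the fingers, y is the line along which they close (so a half turn about z gives the same grasp; the last joint's range is limited). The gripper opens to 85 mm and grips with 20 to 120 N. Pads are 22 mm wide; open, the fingers measure 114 mm over their backs; the gripper's body (76 mm by 85 mm) begins 54 mm behind the grasp point. The pads swing forward as they close: fully open they stand 13 mm farther back than shut.
Start: joints at [1.278, 0.353, 1.633, -0, 1.155, -0.002], TCP at [0.179, 0.599, 0.248] pointing down, gripper open.
Joint ranges: [-2.63, 2.63], [-0.92, 2.1], [0.06, 2.66], [-1.3, 4.44], [0, 2.69], [-3.02, 3.02]. Speed limits (rad/s): [2.22, 2.22, 2.79, 3.14, 3.14, 3.14].

## Interface

Orientations are given as a unit quaternion [x, y, z, w].
In Python, from workcell import bot, hand, kinematics, get_obs, vision, hand_in gives the robot as it stands. The module is installed in compiled form; this text tells all that it offers. Calls block until the motion is done:
- bot.reach(position, orientation): joint-space move of the TCP to a pose.
- bot.servo_line(position, ori=None, velocity=0.15): straight line of the TCP; ori=None keeps the orientation; velocity is the mean speed in m/s.
- bot.goto_joints(angles): joint-space move.
- hand.move_gripper(opening, strength=None): finger opening in m; strength is the grip in N (None keeps the last); returns when the fingers have stopped.
- bot.dwell(seconds).
- kinematics.solve_ik(position, orientation): joint angles nearest the present ones, or None.
- get_obs(): the state.
- vision.read_camera(name): name is "side" or "top"; returns a dict with "frame" (384x512x3 uint8, red, green, blue), "intrinsics" (3x3 intrinsics, pixels), "view" (4x4, takes a point from world to camera coordinates). Camera axes: x right, y down, z forward; pixel columns grow to the right and rows downward; lengths in m; the calibration is good to about 2 mm. A picture is of the moment at which its call begins. There is no depth.
A pose or a line that the arm cannot do raises bot.IKError and nothing moves.
- hand_in(): hands the job in; it is judged then, once.
The state is a dict: "time_s": time; "joint_pos": joint angles; "joint_vel": joint speeds; "joint_efforts": joint torques, N m; "position": TCP position; "orientation": TCP orientation; "wrist_force": force on the tool from outside, world axes, zero at the start; "ft_torque": the same for the moment, N m; "gripper_width": finger opening in m; "grip_force": force on a finger pad.
Only numpy, scipy, OpenCV 4.12 (cv2) and the standard library are available. Lean on these libraries where they do the work, as an engineer would, in place of code of your own. Each camera call takes 0.05 s, during which the arm holds its last target. There are 200 camera calls.

## Working session

There is one attempt and no reset: what is moved stays moved. The work goes in short steps, each a Python script; the robot and the scene stay as the last script left them, time stands still between calls to the robot, and variables do not carry over. Pictures are saved under pics/ and viewed, at most 10 in all, crops included, and the job is handed in when it is done.

```bash
mkdir -p pics
python3 - <<'E'
from workcell import bot,hand,kinematics,get_obs,vision
import cv2,numpy as np
for n in("side","top"):
    c=vision.read_camera(n); np.savez(n+".npz",**c)
    cv2.imwrite(f"pics/{n}0.png",cv2.resize(c["frame"][:,:,::-1],(768,576)))
    V=np.array(c["view"]);print(n,np.array(c["intrinsics"]).tolist(),(-V[:3,:3].T@V[:3,3]).round(3),V[:3,:3].round(3).tolist())
o=get_obs();print(o["time_s"],o["orientation"],bot.tcp_to_tips)
E
```

```text
side [[429.643806743652, 0.0, 253.15614374949635], [0.0, 429.643806743652, 199.28329503198333], [0.0, 0.0, 1.0]] [0.442 0.928 0.481] [[-0.995, -0.092, -0.028], [-0.005, 0.344, -0.939], [0.096, -0.935, -0.342]]
top [[348.44767035450207, 0.0, 254.62579938771367], [0.0, 348.44767035450207, 190.23200855228103], [0.0, 0.0, 1.0]] [ 0.44  -0.04   0.951] [[-0.015, -1.0, -0.003], [-0.994, 0.016, -0.106], [0.106, 0.001, -0.994]]
0.1 [ 1.44906775e-01  9.89445101e-01 -6.37154801e-04 -1.11677119e-04] 0.017
```

View pics/side0.png

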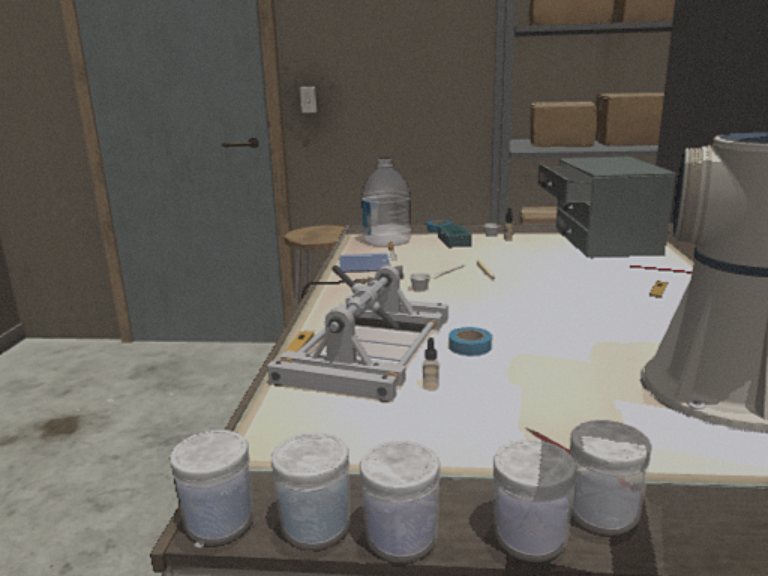

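View pics/top0.png

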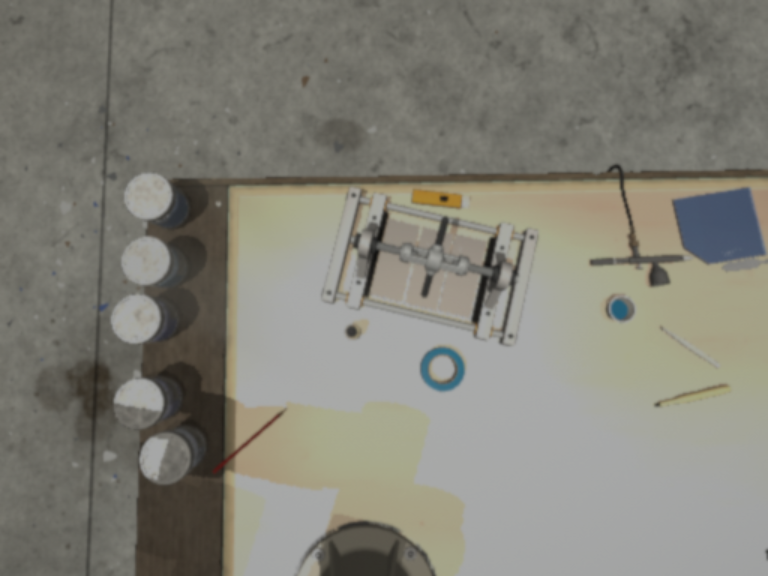

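Cramp sits at top-view (432,265), turned slightly; bar runs (445,219)–(426,296), with its upper half leaning away from the robot. Bottle is at (352,330), tape at (442,368), scraper at (437,198). Zooming in for exact pixels.

Run:
```python
import cv2,numpy as np
t=np.load("top.npz")["frame"][:,:,::-1][110:240,200:370]; s=np.load("side.npz")["frame"][:,:,::-1][165:275,170:310]
cv2.imwrite("pics/t1.png",cv2.resize(t,None,fx=4.5,fy=4.5,interpolation=2)); cv2.imwrite("pics/s1.png",cv2.resize(s,None,fx=5,fy=5,interpolation=2))
```

```text
(no output)
```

View pics/t1.png

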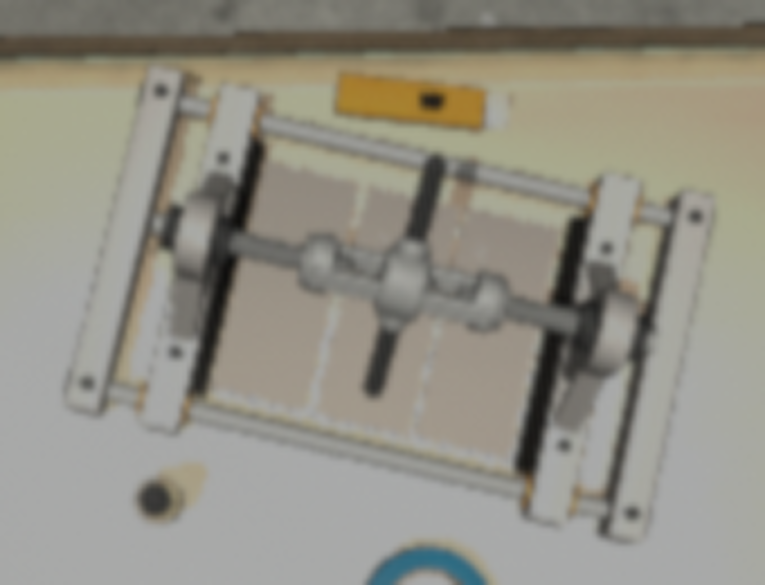

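View pics/s1.png

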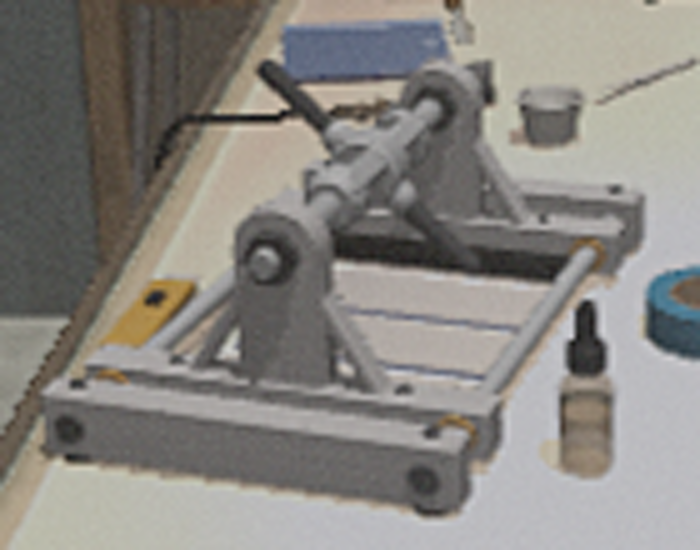

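Top crop: end-bar screws (161,91),(87,383),(695,216),(631,513); bar tips (434,160) upper/far and (374,392) lower/near. Side crop: tips (267,70) upper, (470,262) lower. Bottle cap is at (155,498), tape centre about (428,600), scraper (410,100).

```bash
cat > h.py <<'E'
import cv2,numpy as np
def cam(n):
    c=np.load(n+".npz");return c["intrinsics"],c["view"]
def ray(n,p):
    K,V=cam(n);d=V[:3,:3].T@np.linalg.solve(K,[p[0],p[1],1]);return -V[:3,:3].T@V[:3,3],d
def plane(n,p,z):
    o,d=ray(n,p);return o+d*(z-o[2])/d[2]
def tri(pt,ps):
    A=[];b=[]
    (o1,d1),(o2,d2)=ray("top",pt),ray("side",ps)
    s=np.linalg.lstsq(np.c_[d1,-d2],o2-o1,rcond=None)[0]
    a,b=o1+d1*s[0],o2+d2*s[1];return (a+b)/2,np.linalg.norm(a-b)
T=lambda p:((p[0]+.5)/4.5-.5+200,(p[1]+.5)/4.5-.5+110)
S=lambda p:((p[0]+.5)/5-.5+170,(p[1]+.5)/5-.5+165)
E
python3 - <<'E'
from h import *
P=[plane("top",T(p),.037) for p in[(161,91),(87,383),(695,216),(631,513)]]
for p in P:print(p.round(4))
c=np.mean(P,0);print("c",c)
x=(P[0]-P[1]+P[2]-P[3])/2;y=(P[0]+P[1]-P[2]-P[3])/2
print("len",np.linalg.norm(x),np.linalg.norm(y),"yaw",np.arctan2(x[1],x[0]),np.arctan2(-y[0],y[1]))
u,e=tri(T((434,158)),S((265,68)));l,e2=tri(T((374,390)),S((472,262)))
print(u,e,l,e2,np.linalg.norm(u-l),(u+l)/2)
d=u-l;print("lean away deg",np.degrees(np.arctan2(np.hypot(d[0],d[1]),d[2])))
print("hub",plane("top",T((405,283)),.12))
for n,p,z in[("adh",(155,498),.086),("tape",(428,590),.024),("scr",(412,100),.014)]:print(n,plane("top",T(p),z))
E
```

```text
[0.7014 0.0104 0.037 ]
[0.5269 0.0554 0.037 ]
[ 0.6205 -0.3047  0.037 ]
[ 0.4463 -0.2596  0.037 ]
c [ 0.57374895 -0.12461302  0.037     ]
len 0.18005280819304373 0.32529759376409095 yaw -0.25277173991865 -0.25093998669605905
[ 0.63102109 -0.13770341  0.14928925] 0.00017828853308408783 [ 0.52050125 -0.11125796  0.05103429] 0.003151218302248646 0.15022661310833793 [ 0.57576117 -0.12448069  0.10016177]
lean away deg 49.15272522348072
hub [ 0.57009869 -0.12382604  0.12      ]
adh [0.45815163 0.01322446 0.086     ]
tape [ 0.40335752 -0.14222329  0.024     ]
scr [ 0.69981183 -0.14174896  0.014     ]
```

Geometry agrees with the given sizes (screws 180 × 325 mm, bar centre at z = 0.100). The yaw is −0.252 and the bar leans 49° away, so the joint is at about 1.56 rad. I want about 5.8 rad, which is 243° more. Push 1 takes half A from 49° to 122°; push 2 takes half B from −58° to about 112°.

```bash
cat > push.py <<'E'
import numpy as np
from scipy.spatial.transform import Rotation as R
from workcell import bot,hand,kinematics,get_obs,vision
import cv2
C=np.array([.5745,-.1246,0]);yaw=-.252
Rz=R.from_euler('z',yaw)
Q=min([(Rz*R.from_euler('z',a)*R.from_euler('x',np.pi)).as_quat() for a in(0,np.pi)],
  key=lambda q:abs((lambda j:9 if j is None else j[5])(kinematics.solve_ik(C+[0,0,.35],q))))
def W(x,z): return C+Rz.apply([x,0,0])+[0,0,z+bot.tcp_to_tips]   # fingertip centre (cramp x, z) -> TCP
def tip(deg,gap=0.):
    """fingertip centre that touches the back of the bar half at lean deg"""
    f=np.radians(deg);s,c=np.sin(f),np.cos(f)
    if deg<0: return .074*s-.006-gap-.011, .07+.08*c
    r=.050+.016*min(deg,90)/90; n=np.array([-c,s])
    p=np.array([0,.1])+r*np.array([s,c])+(.006+gap)*n
    if deg<=90: return p[0]-.011,p[1]
    p=np.array([0,.1])+.044*np.array([s,c])+(.006+gap)*n
    return p[0]+.011,p[1]
def push(a,b,v=.06,step=8):
    F=0
    for d in np.linspace(a,b,int(np.ceil(abs(b-a)/step))+1):
        bot.servo_line(W(*tip(d)),velocity=v)
        f=np.linalg.norm(get_obs()["wrist_force"]);F=max(F,f)
        if f>45: print("force stop",d,f);break
    print("pushed to",d,"max F",F,"t",get_obs()["time_s"])
def up(z=.22):
    p=np.array(get_obs()["position"]);p[2]=z+bot.tcp_to_tips;bot.servo_line(p,velocity=.2)
def snap(k):
    for n,(x,y,w,h,m) in dict(top=(200,110,170,130,4),side=(170,165,140,110,5)).items():
        f=vision.read_camera(n)["frame"][:,:,::-1];np.save(f"{n}_{k}.npy",f)
        cv2.imwrite(f"pics/{n}_{k}.png",cv2.resize(f[y:y+h,x:x+w],None,fx=m,fy=m,interpolation=2))
E
python3 - <<'E'
from push import *
print(R.from_quat(Q).as_matrix().round(2).tolist(),kinematics.solve_ik(C+[0,0,.35],Q))
p=np.array(get_obs()["position"]);p[2]=.36;bot.servo_line(p,velocity=.25)
hand.move_gripper(0.,40)
x,z=tip(40,.012)
bot.reach(W(x,.26),Q); print(get_obs()["position"],get_obs()["time_s"],get_obs()["wrist_force"])
bot.servo_line(W(x,z),velocity=.12)
push(44,122); up(); bot.servo_line(W(-.11,.22),velocity=.25)
snap(1);print(get_obs()["time_s"])
E
```

```text
[[-0.97, 0.25, 0.0], [0.25, 0.97, 0.0], [0.0, 0.0, -1.0]] [-0.2161281   0.21508805  1.59354269  0.          1.33296192 -1.53492443]
[ 0.58624268 -0.12684718  0.27707402] 4.4083 [-0.90469407  0.53191404 -0.36844969]
pushed to 122.0 max F 1.4116674159535232 t 8.625
10.3583
```

View pics/side_1.png

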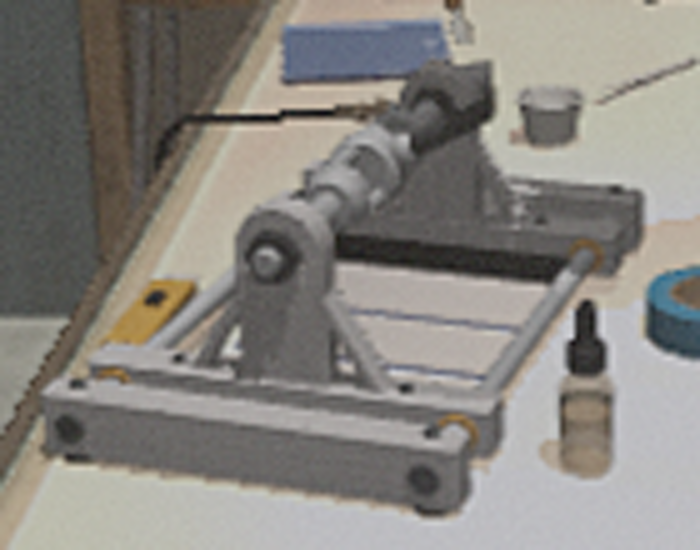

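The bar's near half now rises to about (485,75) on the robot's side in the side crop. I'll check that against the predicted tip at −58°, then push half B.

Run:
```python
from push import *
from h import cam
K,V=cam("side")
for d in(-75,-58,-45):
    f=np.radians(d);q=C+Rz.apply([.08*np.sin(f),0,0])+[0,0,.1+.08*np.cos(f)]
    c=K@(V[:3,:3]@q+V[:3,3]);c=c[:2]/c[2];print(d,((c-[170,165])*5).round())
```

```text
-75 [510. 139.]
-58 [492.  97.]
-45 [470.  68.]
```

View pics/top_1.png

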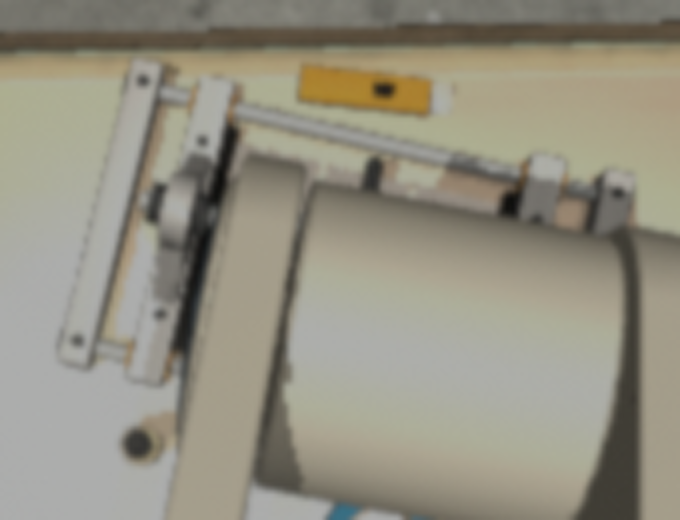

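Top view: half A's tip is at (372,160), low on the far side. That leaves half B up at about −50 to −58°, clear for the second push.

Run:
```python
from push import *
x,z=tip(-66)
bot.servo_line(W(-.11,z),velocity=.15)
push(-66,110); up(.24); 
print(get_obs()["time_s"])
p=np.array([.25,.45,.36]);bot.servo_line(W(-.03,.3),velocity=.25);bot.reach(p,Q)
snap(2);print(get_obs()["time_s"])
```

```text
pushed to 110.0 max F 5.624962808993938 t 18.4667
19.3667
22.3167
```

View pics/side_2.png

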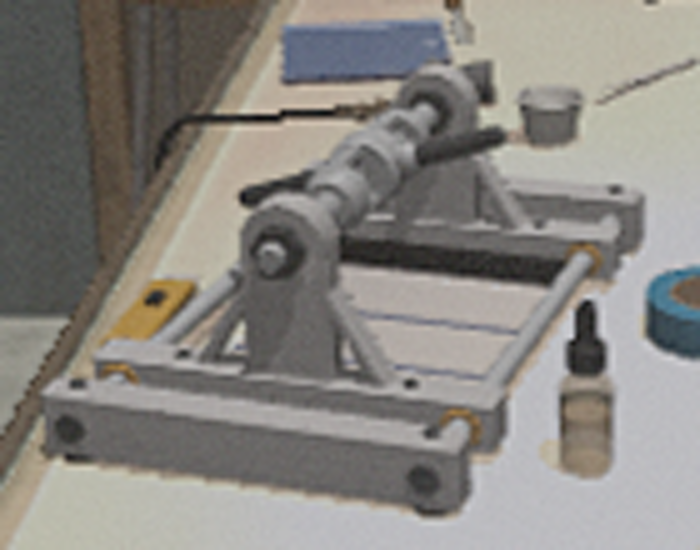

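View pics/top_2.png

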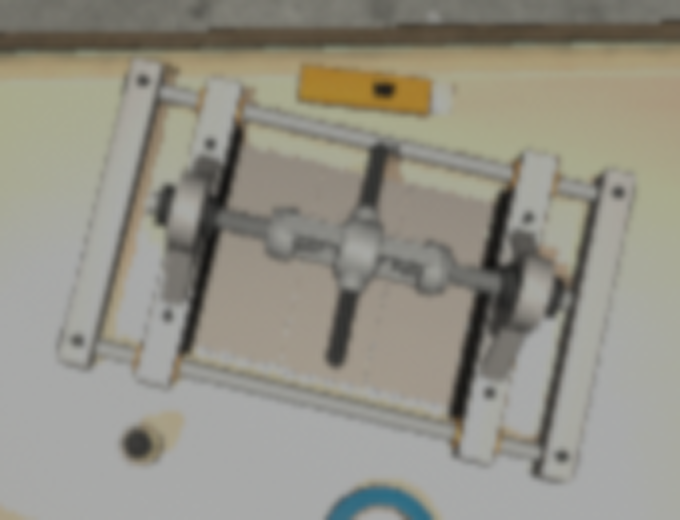

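The gaps between the strips are closed. The near bar tip at (500,133) in the side crop gives −73°, i.e. about 5.7 rad. The jaw screws moved in about 8 mm each, which is about 4.15 rad, so the two agree and the squeeze is about 2.7 mm. The bottle, tape and scraper haven't moved.

```bash
python3 -c "
from workcell import hand_in;print(hand_in())"
```

```text
the job is handed in; nothing more can be done
None
```

The job is handed in: the turnbuckle is at about 5.7 rad, the strips are edge to edge with the facings squeezed about 2.7 mm (worked out from the images), the bystanders are unmoved, and the robot is clear; no verdict came back from the hand-in.

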